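# Index the carving turntable by one slot and lock it

### The arm

A 7-joint arm with a two-finger parallel gripper is mounted at the origin on the work surface. World frame = base frame: x ahead of the robot, y to its left, z up, the work surface at z = 0. Lengths are in m, angles in rad, forces in N, time in s.
With the tool pointing down it reaches from about 0.425 to 0.925 m from the base axis. Payload 6.8 kg.
Tool frame: the origin (TCP) lies on the centre line of the jaws, within the pads' length; the fingertips stand 19 mm ahead of it and the grasp point (between the pads) is the TCP (r.tip_extent is the y of the fingertips in the tool frame, in m); y points along the fingers, z is the direction in which the jaws open and shut, and the axes are right-handed (so a half turn about y gives the same grasp; the last joint's range is limited). The gripper opens to 85 mm and grips with 20 to 120 N. Pads are 22 mm wide; open, the fingers measure 114 mm over their backs; the gripper's body (76 mm by 85 mm) begins 54 mm behind the grasp point. The pads swing forward as they close: fully open they stand 13 mm farther back than shut.
Start: joints at [-1.352, 0.477, 0.022, 1.555, -0.011, 1.109, -0.083], TCP at [0.217, 0.639, 0.25] pointing down, gripper open.
Joint ranges: [-2.96, 2.96], [-0.34, 2.1], [-1.41, 1.46], [0.24, 2.44], [-1.37, 4.51], [0.17, 1.92], [-2.96, 2.96]. Speed limits (rad/s): [2.39, 2.39, 3.14, 3.14, 3.14, 3.14, 3.14].

### API

Orientations are given as a rotation vector (axis times angle).
In Python, from bench import r gives the robot as it stands. The module is installed in compiled form; this text tells all that it offers.
- The arm moves only by the tool jog_arm, never from a script. Its argument "motion" is a list of rows, each a list of 3 entries, a list of its own where there are three numbers: the opening, from 0 (shut) to 1 (fully open), then the shift along the tool's x, y, z in m, then the turn, a rotation vector about the tool's x, y, z in degrees. A call has 1 to 10 rows; each row shifts and turns the commanded pose from where the row before left it, along the tool's axes as they then stand; what a row does not reach is not made up. A row lasts 1/12 s, in which the tool goes at most 41.7 mm and 7.16 degrees, less where a joint would pass 70% of its speed; a pose out of reach is approached as far as the arm can. A call with a gripper value outside its range is refused whole. The fingers move at their own pace and stop on an object; "force" is the grip in N (left out, the last holds). Time passes only in rows, so rows that do not move let the fingers close. It gives the time, the measured TCP pose, the force and the opening at its end, in the units of the state.
- r.get_obs(): the state, without advancing time (a new reading comes with each control period).
- r.grab_frame(name): name is "scene" or "top" or "wrist"; returns a dict with "image" (400x640x3 uint8, red, green, blue), "range_z" (400x640 float32, m along the optical axis (not along the pixel's ray), 0 where there is no reading), "fx", "fy", "cx", "cy" (pixels), "k1" (the pictures are not rectified: a ray, as slopes to the right and down, at radius r is drawn at 1 + k1 r^2 times it, then the intrinsics apply), "xyz" and "orientation" of the camera in the world. Camera axes: x right, y down, z forward; pixel columns grow to the right and rows downward; lengths in m; the calibration is good to about 2 mm. A picture is of the moment at which its call begins.
- r.hand_in(): hands the job in, once; it reports no verdict.
The state is a dict: "clock": time; "joints": joint angles; "qvel": joint speeds; "tau": joint torques, N m; "tcp_pos": TCP position; "orientation": TCP orientation; "contact_force": force on the tool from outside, world axes, zero at the start; "moment": the same for the moment, N m; "grip_width": finger opening in m.
Only numpy, scipy, OpenCV 4.12 (cv2) and the standard library are available. Lean on these libraries where they do the work, as an engineer would, in place of code of your own. Each camera call takes 0.05 s, during which the arm holds its last target.

### The job

The wooden blank clamped on the carving turntable has to be worked on the cork-topped rest post. Pull the spring plunger out and park its handle in the catch, turn the stage one slot so that the blank's neck lies over the rest post, then free the handle so that the plunger springs fully home into the slot and locks the stage. Leave the tin, the jar and the screwdriver where they are.

Things in the scene. Friction and masses are not known exactly. Their poses are not given: they have to be found in the camera images.
- turntable: Fixed grey cast foot of the turntable, 210 mm across; its origin lies on the bench on the stage's vertical turning axis, z up. The plunger bracket stands out along its +y (44 mm wide in x, 64 mm high, y = 108 to 198 mm); the clamped blank starts out pointing along its -y.
- rod_axis (a point): Fixed point in the bracket, 150 mm from the turning axis along the turntable's +y and 51 mm above the bench, on the middle line of the level plunger rod, where the handle's foot stands when the plunger is home. The bracket has an open gap here, 46 mm long in y, with an upright steel cheek either side (14 mm thick, top 75 mm above the bench, inner face 7 mm from the middle).
- catch (a point): Outer end face of the short +x cheek, 14 mm to +x of the rod's middle line, 159 mm from the turning axis along the turntable's +y, 65 mm above the bench. The -x cheek is long; this short one is the catch: once the handle is pulled out past this face it can be laid over to +x and rests against the face, held there by the spring.
- stage (a joint): Stage angle, rad, about the turntable's z, counter-clockwise from above positive, about 0 at the start. With the plunger out it turns within -1.5 to 1.5 with slight friction (0.2 N m) and stays where it is left. Slots come before the plunger at -1.047, 0 and 1.047 (60 degrees apart).
- stage_centre (a point): Centre of the top of the steel index plate, on the turning axis, 57 mm above the bench. The plate is 200 mm in diameter and 12 mm thick, with six tapered rim slots, about 16 mm wide at the mouth and 12 mm deep. On it the blank is a 44 mm wide block; its clamp nuts reach 120 mm above the bench.
- blank_end (a point): Point on the middle line of the blank's neck, 165 mm from the turning axis and 95 mm above the bench; turns with the stage. The wooden blank is clamped on the stage and points outwards; its neck is a level round bar of 28 mm diameter from 76 to 168 mm from the axis, its end 31 mm wide and reaching 190 mm. It can be pushed sideways by the neck.
- rest_top (a point): Top centre of the fixed rest post: a slim steel post with a round cork pad of 34 mm diameter and a 60 mm foot, top 74 mm above the bench. It stands 165 mm from the turning axis, 60 degrees to one side or the other of where the blank starts; the neck passes 5 mm above it.
- ball (a point): Centre of the black ball, 20 mm in diameter, on the upright end of the plunger's handle; 60 mm from the rod's middle line, on a bar of 10 mm diameter. At the start it stands upright, 150 mm from the turning axis along the turntable's +y and 111 mm above the bench.
- plunger (a joint): How far the plunger is pulled out, m, along the turntable's +y (away from the stage): 0 home in a slot, 0.010 when its tip rides on the rim, 0.014 parked against the catch, 0.020 at most. Spring: 5.5 N at home, 9 to 10 N pulled out. The rod is 10 mm thick and has a round tip that finds the slot from about 4 mm off; farther off it rides on the rim.
- handle (a joint): Tilt of the handle about the rod, rad: 0 upright, growing to 0.9 as the ball is laid over to the turntable's +x. It can tilt only when the plunger is out by more than 0.014 m; parked at about 0.9 it holds the plunger out by itself. Pushed back upright it slips off the catch and the spring drives the plunger in.
- tin: Bystander: round steel tin, 60 mm diameter, 45 mm high, origin at the centre of its underside; on the other side of the blank from the rest post.
- jar: Bystander: amber jar with a black cap, 54 mm diameter, 70 mm high, origin at the centre of its underside; beyond the blank.
- screwdriver: Bystander: wooden-handled screwdriver, lying on the bench, origin at its underside.

How it is judged:
On the way, in this order (a step that is already met when the one before it is completed fails the run):
1. the plunger is pulled clear of its slot while the stage is still at its first slot (value of joint plunger above 0.0105 m and horizontal distance between blank_end and rest_top above 0.12 m), for 0.2 s.
2. the blank's neck has been swung over the rest post (horizontal distance between blank_end and rest_top below 0.015 m), for 0.2 s.
At the end, for the whole second after the job is handed in: The blank's neck lies over the rest post (marked points within 10 mm seen from above), the plunger is home in the slot (pulled out less than 3 mm), its handle is upright and the stage is still (horizontal distance between blank_end and rest_top below 0.01 m and value of joint plunger below 0.003 m and value of joint handle below 0.2 rad and velocity of joint stage between -0.05 and 0.05 rad/s); the robot touches nothing.
It fails at once if the tin, jar or screwdriver is moved by more than 20 mm (distance of any of tin, jar, screwdriver from where it was at the start of the episode above 0.02 m).
It also fails if it takes over 56 s, if anything falls off the work surface, if the arm or the gripper's body presses on something with over 40 N, if the wrist force passes 120 N, or if a joint passes its speed limit or range.

## Working session

There is one attempt and no reset: what is moved stays moved. The work goes in short steps, Python scripts to look and compute and a tool call to move; the robot and the scene stay as the last step left them, time stands still between calls to the robot, and variables do not carry over. Pictures are saved under pics/ and viewed, and the job is handed in when it is done.

Besides the shell and the picture viewer there is one more tool, called after "Call:" in YAML: its name, and indented under it one key for each argument. jog_arm: Moves the arm, as the interface text tells. Its arguments: {"type":"object","properties":{"motion":{"type":"array","items":{"type":"array"}},"force":{"type":"number"}},"required":["motion"]}

```bash
mkdir -p pics
cat > h.py <<'E'
import numpy as np,cv2
from bench import r
from scipy.spatial.transform import Rotation as R
def grab(n,f=None):
    d=r.grab_frame(n)
    if f: cv2.imwrite(f'pics/{f}.png',d['image'][:,:,::-1])
    return d
def cloud(d):
    z=d['range_z']; v,u=np.mgrid[0:400,0:640]
    X=rays(d,u,v)
    P=X*z[...,None]
    return P@R.from_rotvec(d['orientation']).as_matrix().T+np.array(d['xyz'])
def rays(d,u,v):
    a=(np.asarray(u,float)-d['cx'])/d['fx'];b=(np.asarray(v,float)-d['cy'])/d['fy']
    x,y=a.copy(),b.copy()
    for _ in range(20):
        s=1+d['k1']*(x*x+y*y); x,y=a/s,b/s
    return np.stack([x,y,np.ones_like(x)],-1)
def onplane(d,u,v,z):
    w=rays(d,u,v)@R.from_rotvec(d['orientation']).as_matrix().T
    o=np.array(d['xyz']); return o+w*((z-o[2])/w[...,2])[...,None]
E
python3 - <<'E'
from h import *
o=r.get_obs(); print(o)
print(R.from_rotvec(o['orientation']).as_matrix().round(3))
for n in('scene','top','wrist'):
    d=grab(n,n+'0'); print(n,d['xyz'],d['orientation'],d['fx'],d['k1'])
E
```

```text
{'clock': 0.0, 'joints': array([-1.3520879 ,  0.47779713,  0.02233086,  1.55648265, -0.01149154,
        1.10932786, -0.08312001]), 'qvel': array([ 0.00058121,  0.00074802,  0.0003677 ,  0.00047415,  0.00142703,
       -0.00019278,  0.00044588]), 'tau': array([-4.36618711e-04, -5.96452940e+01,  1.60743803e+00, -2.81195587e+01,
        1.24149580e-02,  9.54310235e-03, -3.52039763e-06]), 'tcp_pos': array([0.2165137 , 0.63871767, 0.24931435]), 'orientation': array([-1.55742271,  0.25665312, -0.25639532]), 'contact_force': array([ 0.34115846, -0.00657648,  0.12589781]), 'moment': array([-0.02519773, -0.04217875, -0.03664415]), 'grip_width': 0.08533021890584498}
[[ 0.947 -0.     0.321]
 [-0.321 -0.002  0.947]
 [ 0.    -1.    -0.002]]
scene [ 1.01500357 -0.62643711  0.879542  ] [-2.30586981 -0.74600837  0.27315198] 422.0233607565985 0.029452978270479057
top [ 0.50331317 -0.03737189  1.03082018] [-2.1638297   2.16027834 -0.07705898] 402.7910177278445 -0.040401690790622564
wrist [0.13910725 0.66500687 0.37179346] [2.33052102 1.67239743 0.2657355 ] 278.06188917917297 -0.032759881674515504
```

View pics/top0.png

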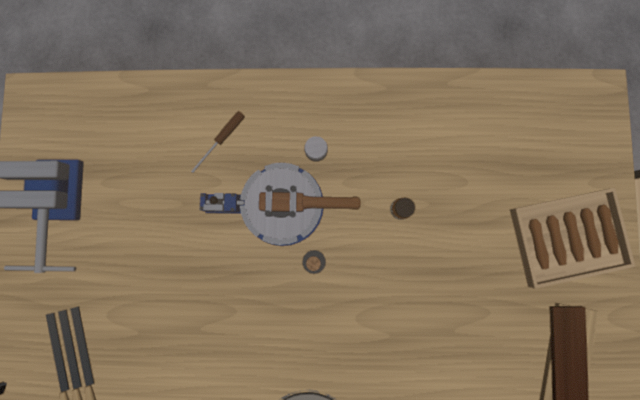

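View pics/scene0.png

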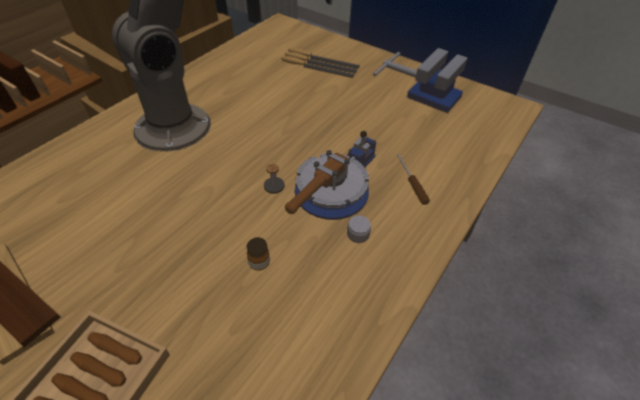

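The top view shows the turntable plate at about (282,204), the bracket to its left at (218,203), the neck pointing right to (358,203), the cork post at (314,261), the tin at (316,149), the jar at (402,208) and the screwdriver at (220,140).

Run:
```python
from h import *
d=grab('top'); P=cloud(d); im=d['image']
print(P[204,250],P[203,340],P[261,314],P[149,316],P[300,300])
z=P[...,2]
# plate top
m=(abs(z-.057)<.006)&(np.hypot(P[...,0]-P[204,282,0],P[...,1]-P[204,282,1])<.13)
hsv=cv2.cvtColor(im,cv2.COLOR_RGB2HSV)
mm=(m&(hsv[...,1]<70)).astype(np.uint8)
c=max(cv2.findContours(mm,0,1)[0],key=cv2.contourArea)[:,0]
hull=cv2.convexHull(c)[:,0]; (u,v),rad=cv2.minEnclosingCircle(hull); print('circ',u,v,rad)
e=cv2.fitEllipse(c);print(e)
C=onplane(d,u,v,.057);print('C',C, onplane(d,u+rad,v,.057))
C2=onplane(d,*e[0],.057);print(C2)
# neck points
n=(z>.095)&(z<.125)&(P[...,1]<C[1]-.07)&(P[...,1]>C[1]-.2)&(abs(P[...,0]-C[0])<.06)
q=P[n]; print(n.sum(),q.mean(0)); 
l=cv2.fitLine(q[:,:2].astype(np.float32),2,0,.01,.01).ravel();print('neck',l,q[:,1].min())
# cork
k=(z>.06)&(z<.09)&(np.hypot(P[...,0]-P[261,314,0],P[...,1]-P[261,314,1])<.04)
print('cork',k.sum(),P[k].mean(0))
big=cv2.resize(im[150:300,180:420],None,fx=3.3,fy=3.3,interpolation=cv2.INTER_CUBIC)
cv2.imwrite('pics/topbig.png',big[:,:,::-1])
d=grab('scene');im=d['image'];big=cv2.resize(im[110:250,240:440],None,fx=4,fy=4,interpolation=cv2.INTER_CUBIC)
cv2.imwrite('pics/scbig.png',big[:,:,::-1])
```

```text
[0.57936836 0.14246891 0.05493547] [ 0.57752816 -0.07474221  0.11065326] [ 0.44334463 -0.01466095  0.07216539] [ 0.718208   -0.01816392  0.0420749 ] [ 0.34110902  0.02208211 -0.00042312]
circ 276.8475341796875 202.51182556152344 44.66166305541992
((277.9302978515625, 203.64288330078125), (76.41429138183594, 78.35552978515625), 78.29399108886719)
C [0.58290993 0.07648491 0.057     ] [ 0.58300608 -0.03212434  0.057     ]
[0.5801533  0.07381251 0.057     ]
663 [ 0.57934164 -0.05710694  0.10539559]
neck [ 0.01205697  0.9999273   0.57934165 -0.05710694] -0.12147855987270831
cork 162 [ 0.43764952 -0.01253862  0.07335273]
```

View pics/topbig.png

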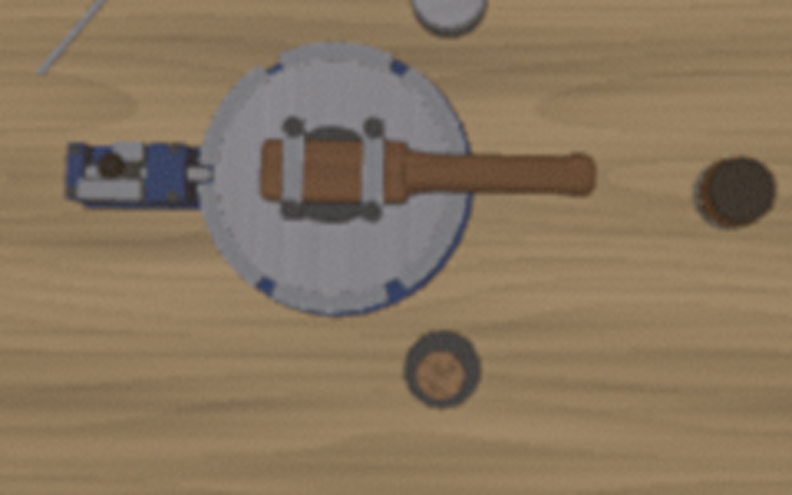

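View pics/scbig.png

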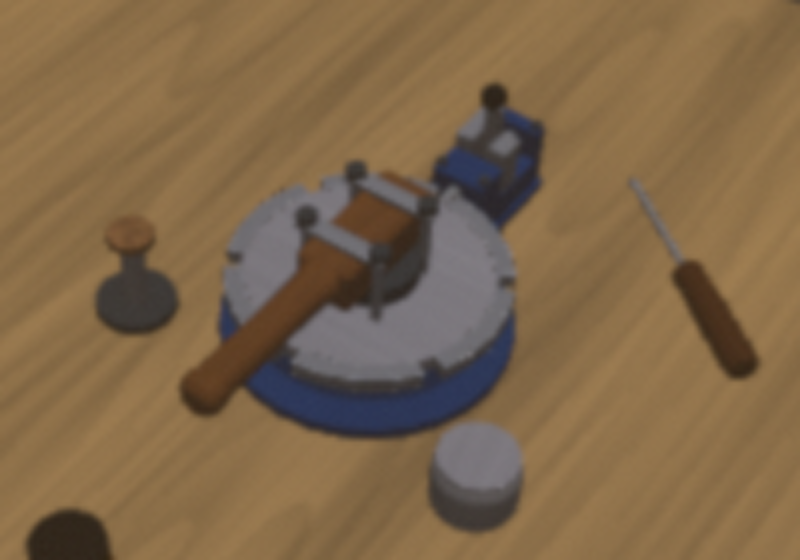

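View pics/wrist0.png

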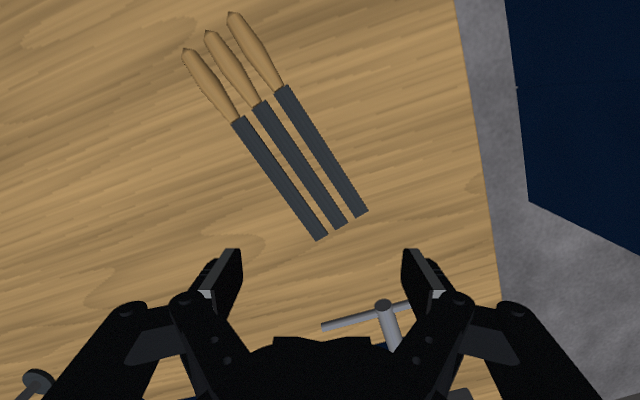

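```bash
cat >> h.py <<'E'
def dark(d,u,v,w=8,t=60):
    g=cv2.cvtColor(d['image'],cv2.COLOR_RGB2GRAY); s=g[v-w:v+w+1,u-w:u+w+1]
    m=(s<t).astype(np.uint8); n,l,st,c=cv2.connectedComponentsWithStats(m)
    if n<2: return None,s
    i=1+np.argmax(st[1:,4]); return (c[i]+[u-w,v-w],st[i]),s
def tri(ds,px):
    A=np.zeros((3,3));b=np.zeros(3)
    for d,p in zip(ds,px):
        w=R.from_rotvec(d['orientation']).as_matrix()@rays(d,*p);w/=np.linalg.norm(w)
        M=np.eye(3)-np.outer(w,w);A+=M;b+=M@d['xyz']
    X=np.linalg.solve(A,b)
    print('tri',X,[np.linalg.norm(np.cross(X-d['xyz'],(lambda w:w/np.linalg.norm(w))(R.from_rotvec(d['orientation']).as_matrix()@rays(d,*p)))) for d,p in zip(ds,px)])
    return X
E
python3 - <<'E'
from h import *
t=r.grab_frame('top');s=r.grab_frame('scene')
a,sa=dark(t,213,199,6,50);b,sb=dark(s,363,134,6,50)
print(a,b);print(sa);print(sb)
tri([t,s],[a[0],b[0]])
print(onplane(t,*a[0],.111),onplane(s,*b[0],.111))
Pt=cloud(t);q=Pt[190:210,203:225];k=q[...,2]>.1;print('depth',q[k].mean(0),k.sum(),q[k][:,2].max())
Ps=cloud(s);q=Ps[125:145,355:372];k=q[...,2]>.1;print('depth s',q[k].mean(0),k.sum())
n=(Ps[...,2]>.065)&(Ps[...,2]<.09)&(np.hypot(Ps[...,0]-.4377,Ps[...,1]+.0125)<.04);print('cork s',Ps[n].mean(0))
n=(Ps[...,2]>.088)&(Ps[...,2]<.125)&(Ps[...,1]<-.03)&(Ps[...,1]>-.11)&(abs(Ps[...,0]-.58)<.05);print('neck s',Ps[n].mean(0),n.sum())
E
```

```text
(array([213.57692308, 199.69230769]), array([ 3,  4,  8,  6, 26], dtype=int32)) (array([363.        , 134.13636364]), array([ 4,  4,  5,  6, 22], dtype=int32))
[[122 129 129 128 130 128 128 127 124 126 124 126 125]
 [ 78  84  90  89  89  88  93 109 122 123 125 124 125]
 [ 47  60  64  70  65  61  72  98 113 123 126 126 123]
 [ 52  60  68  66  58  53  52  69  89 111 125 125 126]
 [ 51  64  69  60  54  44  44  47  56  83 113 123 124]
 [ 53  59  61  49  51  45  52  47  42  55  83 103 105]
 [ 61  69  58  47  47  51  52  46  48  48  49  68  75]
 [ 97  98  72  52  46  52  51  47  44  43  50  58  59]
 [127 121  91  59  51  46  53  50  48  45  52  61  68]
 [126 122 100  69  47  45  44  46  48  48  54  64  63]
 [110 112 104  82  63  58  51  53  59  70  71  73  66]
 [103 104 104 101  93  91  88  91  97 100 101 101  94]
 [120 120 122 124 124 120 122 121 122 125 124 126 120]]
[[121 120 120 119 121 122 121 119 118 119 119 118 117]
 [120 120 120 122 121 119 115 115 117 117 117 116 118]
 [120 121 122 119 112 105  96  97 106 113 115 117 117]
 [119 121 119 108  87  70  61  62  80 100 113 116 116]
 [12
[... 174 characters left out ...]
  73  44  38  36  39  44  67  98 108 109]
 [119 118 109  84  56  40  40  45  57  75  95 105 109]
 [117 114 113 100  73  50  47  57  71  71  78  91  99]
 [115 115 113 106  79  61  57  58  62  61  62  69  78]
 [115 114 113 105  79  61  59  58  56  57  56  58  60]
 [113 113 112 102  75  61  58  57  55  51  52  53  56]]
tri [0.58456527 0.21749938 0.10763622] [np.float64(0.0007924971415713061), np.float64(0.0007924971415714198)]
[0.58488704 0.21709892 0.111     ] [0.58594342 0.21314284 0.111     ]
depth [0.58148687 0.20858231 0.14525008] 64 1.0308201844593756
depth s [0.60629471 0.17282454 0.1488216 ] 44
cork s [ 0.44026453 -0.01735407  0.07291913]
neck s [ 0.58569872 -0.0701839   0.10423865] 305
```

Call:
jog_arm:
  motion:
    - [1,[0,0,0],[0,-6,0]]
    - [1,[0,0,0],[0,-6,0]]
    - [1,[0,0,0],[0,-6,0]]
    - [1,[0.02,0,-0.024],[0,0,0]]
    - [1,[0.02,0,-0.024],[0,0,0]]
    - [1,[0.02,0,-0.024],[0,0,0]]
    - [1,[0.02,0,-0.024],[0,0,0]]
    - [1,[0.02,0,-0.024],[0,0,0]]
    - [1,[0.02,0,-0.024],[0,0,0]]
    - [1,[0.02,0,-0.024],[0,0,0]]

```text
clock: 1.18
tcp_pos: [0.3554, 0.4682, 0.2504]
orientation: [-1.571, 0.01, -0.01]
contact_force: [-0.1, 0.2, -0.8]
grip_width: 0.0852
```

Call:
jog_arm:
  motion:
    - [1,[0.022,0,-0.025],[0,0,0]]
    - [1,[0.022,0,-0.025],[0,0,0]]
    - [1,[0.022,0,-0.025],[0,0,0]]
    - [1,[0.022,0,-0.025],[0,0,0]]
    - [1,[0.022,0,-0.025],[0,0,0]]
    - [1,[0.022,0,-0.025],[0,0,0]]
    - [1,[0.022,0,-0.025],[0,0,0]]
    - [1,[0.022,0,-0.025],[0,0,0]]
    - [1,[0.022,0.0,-0.025],[0,0,0]]
    - [1,[0,0,0],[0,0,0]]

```text
clock: 2.02
tcp_pos: [0.5544, 0.2343, 0.2506]
orientation: [-1.574, 0.015, -0.02]
contact_force: [0.2, -2.1, 0.3]
grip_width: 0.0851
```

```bash
cat >> h.py <<'E'
def delta(x,y,z,az=None):
    o=r.get_obs();M=R.from_rotvec(o['orientation']).as_matrix()
    print('t',o['clock'],'tcp',o['tcp_pos'].round(4),'az',np.degrees(np.arctan2(M[1,2],M[0,2])).round(2),'ydir',M[:,1].round(3),'F',np.round(o['contact_force'],1),'w',round(o['grip_width'],4),'j',np.round(o['joints'],2))
    print('shift',(M.T@(np.array([x,y,z])-o['tcp_pos'])).round(4))
E
python3 - <<'E'
from h import *
delta(.585,.217,.111); grab('wrist','w1')
E
```

```text
t 2.0167 tcp [0.5544 0.2343 0.2506] az 88.69 ydir [ 0.003 -0.003 -1.   ] F [ 0.2 -2.1  0.3] w 0.0851 j [-0.61  0.36  0.14  1.75 -0.05  1.04  1.09]
shift [ 0.0306  0.1398 -0.0161]
```

View pics/w1.png

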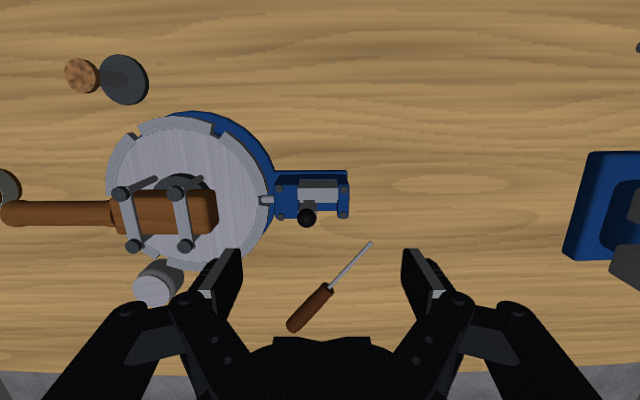

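The wrist view shows the black ball at (307,217), the bracket to its left, the cork at (81,75), and the neck running along y≈212 on the left side.

Run:
```python
from h import *
d=grab('wrist');t=grab('top');s=grab('scene')
b,_=dark(d,307,217,14,45);print(b)
a,_=dark(t,213,199,6,50);c,_=dark(s,363,134,6,50)
print(onplane(d,*b[0],.111)); tri([d,t],[b[0],a[0]]);tri([d,s],[b[0],c[0]]);tri([d,t,s],[b[0],a[0],c[0]])
P=cloud(d)
def med(m):return np.median(P[m],0),m.sum()
print('cork',onplane(d,81.,75.,.074))
n=(P[...,2]>.104)&(P[...,2]<.115)&(P[...,1]<-.02)&(P[...,1]>-.1)&(abs(P[...,0]-.58)<.05);q=P[n]
print('neck',cv2.fitLine(q[:,:2].astype(np.float32),2,0,.01,.01).ravel())
m=(abs(P[...,2]-.057)<.004)&(np.hypot(P[...,0]-.582,P[...,1]-.069)<.12)
q=P[m];from scipy.optimize import least_squares
h=cv2.convexHull(q[:,:2].astype(np.float32))[:,0]
f=least_squares(lambda p:np.hypot(h[:,0]-p[0],h[:,1]-p[1])-p[2],[.58,.07,.1],loss='soft_l1',f_scale=.001);print('plate',f.x)
```

```text
(array([302.64067797, 219.57966102]), array([  0,   7,  20,  20, 295], dtype=int32))
[0.58271691 0.21747712 0.111     ]
tri [0.58028909 0.21825215 0.11735633] [np.float64(0.00037258237394115863), np.float64(0.000372582373941368)]
tri [0.58408543 0.21709279 0.10751095] [np.float64(0.00015217259624826436), np.float64(0.00015217259624817375)]
tri [0.58290102 0.21881238 0.10757597] [np.float64(0.00197250444286319), np.float64(0.0028331949625441106), np.float64(0.0014163059164227793)]
cork [ 0.43521975 -0.00603437  0.074     ]
neck [ 0.01312166  0.99991393  0.5784736  -0.06002819]
plate [0.5812655  0.067731   0.10030941]
```

Call:
jog_arm:
  motion:
    - [1,[0.0143,0.01,-0.0075],[0,0,0]]
    - [1,[0.0143,0.01,-0.0075],[0,0,0]]
    - [1,[0,0.02,0],[0,0,0]]
    - [1,[0,0.02,0],[0,0,0]]
    - [1,[0,0.02,0],[0,0,0]]
    - [1,[0,0.02,0],[0,0,0]]
    - [1,[0,0.01,0],[0,0,0]]
    - [1,[0,0,0],[0,0,0]]

```text
clock: 2.88
tcp_pos: [0.5758, 0.2276, 0.1379]
orientation: [-1.572, 0.011, -0.005]
contact_force: [-0.1, -0.3, -0.2]
grip_width: 0.0852
```

Run:
```python
from h import *
delta(.583,.218,.111); grab('wrist','w2')
```

```text
t 2.8833 tcp [0.5758 0.2276 0.1379] az 89.42 ydir [-0.004 -0.001 -1.   ] F [-0.1 -0.3 -0.2] w 0.0852 j [-0.57  0.51  0.12  1.79 -0.08  0.84  1.15]
shift [ 0.0074  0.0269 -0.0095]
```

View pics/w2.png

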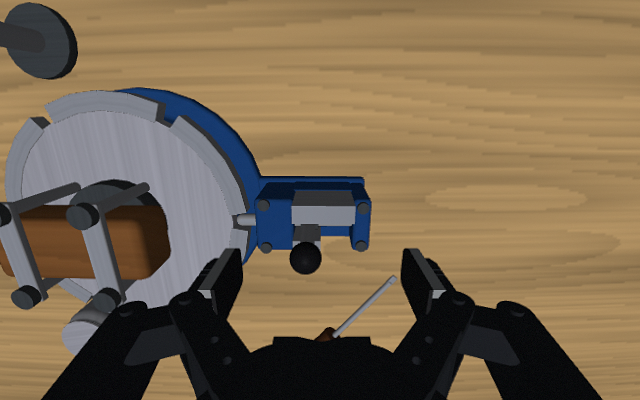

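The ball is at (306,258), slightly left of the middle of the jaws (about x = 322).

Run:
```python
from h import *
d=r.grab_frame('wrist'); p=onplane(d,306.,258.,.111); print(p); delta(*p)
t=r.grab_frame('top');
```

```text
[0.58558101 0.21801294 0.111     ]
t 2.9833 tcp [0.5779 0.2276 0.1407] az 89.35 ydir [-0.  0. -1.] F [ 0.6  0.6 -0.1] w 0.0854 j [-0.56  0.51  0.12  1.79 -0.08  0.85  1.15]
shift [ 0.0078  0.0297 -0.0096]
```

Call:
jog_arm:
  motion:
    - [1,[0.007,0.01,-0.0095],[0,0,0]]
    - [1,[0,0.01,0],[0,0,0]]
    - [1,[0,0.01,0],[0,0,0]]
    - [1,[0,0,0],[0,0,0]]
    - [0.5,[0,0,0],[0,0,0]]
    - [0.4,[0,0,0],[0,0,0]]
    - [0.4,[0,0,0],[0,0,0]]
  force: 30

```text
clock: 3.62
tcp_pos: [0.5851, 0.2174, 0.1106]
orientation: [-1.57, 0.009, -0.01]
contact_force: [-0.1, -0.2, 0.2]
grip_width: 0.0513
```

Run:
```python
from h import *
delta(.5845,.218,.111); grab('wrist','w3')
```

```text
t 3.6167 tcp [0.5851 0.2174 0.1106] az 89.29 ydir [ 0.  0. -1.] F [-0.1 -0.2  0.2] w 0.0513 j [-0.54  0.55  0.12  1.8  -0.09  0.79  1.18]
shift [-0.0006 -0.0004  0.0006]
```

View pics/w3.png

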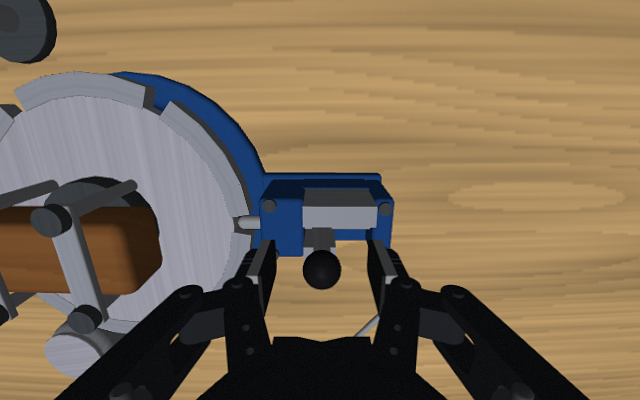

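The ball at (322,270) sits centred between the pads. Closing the jaws.

Call:
jog_arm:
  motion:
    - [0.2,[0,0,0],[0,0,0]]
    - [0.1,[0,0,0],[0,0,0]]
    - [0.1,[0,0,0],[0,0,0]]
    - [0.1,[0,0,0],[0,0,0]]
    - [0.1,[0,0,0],[0,0,0]]
  force: 30

```text
clock: 4.08
tcp_pos: [0.5853, 0.2175, 0.1107]
orientation: [-1.57, 0.009, -0.01]
contact_force: [0.6, 1.2, 3.4]
grip_width: 0.0178
```

Run:
```python
from h import *
delta(.5845,.218,.111)
```

```text
t 4.0833 tcp [0.5853 0.2175 0.1107] az 89.28 ydir [ 0.001  0.001 -1.   ] F [0.6 1.2 3.4] w 0.0178 j [-0.54  0.55  0.12  1.8  -0.09  0.79  1.18]
shift [-0.0008 -0.0003  0.0005]
```

Call:
jog_arm:
  motion:
    - [0.1,[0,0,0.004],[0,0,0]]
    - [0.1,[0,0,0.004],[0,0,0]]
    - [0.1,[0,0,0.004],[0,0,0]]
    - [0.1,[0,0,0.003],[0,0,0]]
    - [0.1,[0,0,0.002],[0,0,0]]
    - [0.1,[0,0,0],[0,0,0]]
    - [0.1,[0,0,0],[0,0,0]]
    - [0.1,[0,0,0],[0,0,0]]

```text
clock: 4.75
tcp_pos: [0.586, 0.2305, 0.1107]
orientation: [-1.575, 0.012, -0.012]
contact_force: [-0.3, -9.0, 6.8]
grip_width: 0.018
```

Run:
```python
from h import *
delta(.5853,.2355,.111); grab('wrist','w4')
```

```text
t 4.75 tcp [0.586  0.2305 0.1107] az 89.12 ydir [ 0.    -0.004 -1.   ] F [-0.3 -9.   6.8] w 0.018 j [-0.56  0.56  0.12  1.79 -0.08  0.8   1.15]
shift [-0.0008 -0.0003  0.005 ]
```

View pics/w4.png

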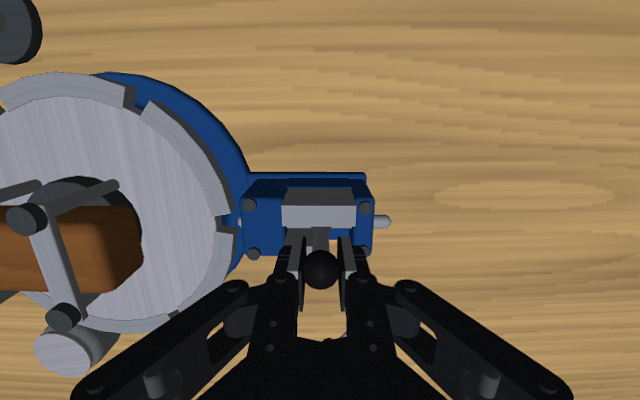

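The plunger rod end now stands out at (385,222). It is out about 13 mm, so it needs some more.

Call:
jog_arm:
  motion:
    - [0.1,[0,0,0.002],[0,0,0]]
    - [0.1,[0,0,0.002],[0,0,0]]
    - [0.1,[0,0,0.0005],[0,0,0]]
    - [0.1,[0,0,0],[0,0,0]]
    - [0.1,[0,0,0],[0,0,0]]

```text
clock: 5.22
tcp_pos: [0.5861, 0.2345, 0.1106]
orientation: [-1.575, 0.012, -0.012]
contact_force: [-0.5, -8.5, 6.9]
grip_width: 0.0175
```

Run:
```python
from h import *
delta(.5853,.2355,.111)
```

```text
t 5.2167 tcp [0.5861 0.2345 0.1106] az 89.1 ydir [ 0.    -0.005 -1.   ] F [-0.5 -8.5  6.9] w 0.0175 j [-0.57  0.56  0.12  1.78 -0.08  0.8   1.14]
shift [-0.0008 -0.0004  0.001 ]
```

Call:
jog_arm:
  motion:
    - [0.1,[0.006,0.0003,0],[0,0,0]]
    - [0.1,[0.0059,0.0009,0],[0,0,0]]
    - [0.1,[0.0058,0.0015,0],[0,0,0]]
    - [0.1,[0.0056,0.0021,0],[0,0,0]]
    - [0.1,[0,0,0],[0,0,0]]

```text
clock: 5.63
tcp_pos: [0.6096, 0.2335, 0.1048]
orientation: [-1.576, 0.014, -0.012]
contact_force: [0.0, -9.6, 2.6]
grip_width: 0.0178
```

Run:
```python
from h import *
delta(.585+.0234,.2355,.106);grab('wrist','w5')
```

```text
t 5.6333 tcp [0.6096 0.2335 0.1048] az 89.06 ydir [-0.001 -0.006 -1.   ] F [ 0.  -9.6  2.6] w 0.0178 j [-0.55  0.6   0.12  1.73 -0.09  0.82  1.16]
shift [-0.0012 -0.0012  0.002 ]
```

View pics/w5.png

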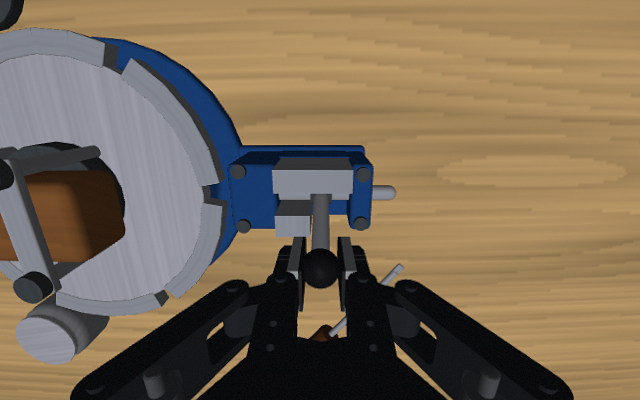

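The handle is laying over past the short cheek (290,218), with the ball at (322,268) still in the jaws. I'll continue.

Call:
jog_arm:
  motion:
    - [0.1,[0.0054,0.0026,0],[0,0,0]]
    - [0.1,[0.0051,0.0031,0],[0,0,0]]
    - [0.1,[0.0048,0.0036,0],[0,0,0]]
    - [0.1,[0.0044,0.0041,0],[0,0,0]]
    - [0.1,[0.004,0.0045,0],[0,0,0]]
    - [0.1,[0.001,0.001,0],[0,0,0]]
    - [0.1,[0,0,0],[0,0,0]]

```text
clock: 6.27
tcp_pos: [0.6339, 0.2329, 0.0857]
orientation: [-1.577, 0.013, -0.012]
contact_force: [1.4, -10.0, 1.5]
grip_width: 0.0178
```

Run:
```python
from h import *
delta(.585+.047,.2315,.088);grab('wrist','w6')
```

```text
t 6.2667 tcp [0.6339 0.2329 0.0857] az 89.07 ydir [-0.001 -0.006 -1.   ] F [  1.4 -10.    1.5] w 0.0178 j [-0.53  0.66  0.12  1.68 -0.09  0.82  1.18]
shift [-0.0019 -0.0023 -0.0015]
```

View pics/w6.png

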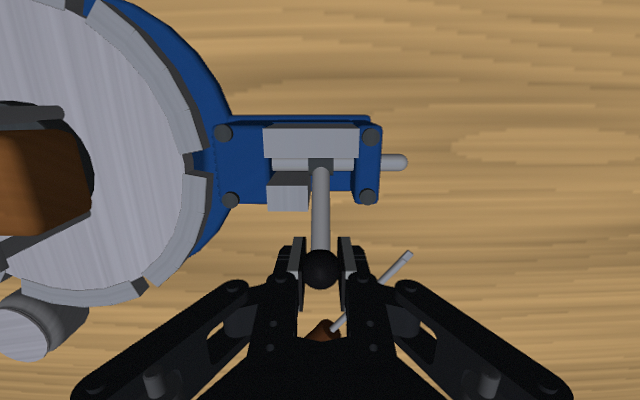

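The handle is laid over next to the catch face, with the ball at (321,268). I'll ease it back onto the catch and watch the force drop.

Call:
jog_arm:
  motion:
    - [0.1,[0,0,-0.002],[0,0,0]]
    - [0.1,[0,0,-0.002],[0,0,0]]
    - [0.1,[0,0,-0.002],[0,0,0]]
    - [0.1,[0,0,0],[0,0,0]]
    - [0.1,[0,0,0],[0,0,0]]

```text
clock: 6.73
tcp_pos: [0.6332, 0.231, 0.0865]
orientation: [-1.572, 0.011, -0.01]
contact_force: [1.0, -5.4, 2.0]
grip_width: 0.0179
```

Run:
```python
from h import *
delta(.585+.047,.2315,.088);grab('wrist','w7')
```

```text
t 6.7333 tcp [0.6332 0.231  0.0865] az 89.24 ydir [-0.    -0.001 -1.   ] F [ 1.  -5.4  2. ] w 0.0179 j [-0.52  0.65  0.11  1.68 -0.09  0.81  1.19]
shift [-0.0013 -0.0015  0.0005]
```

View pics/w7.png

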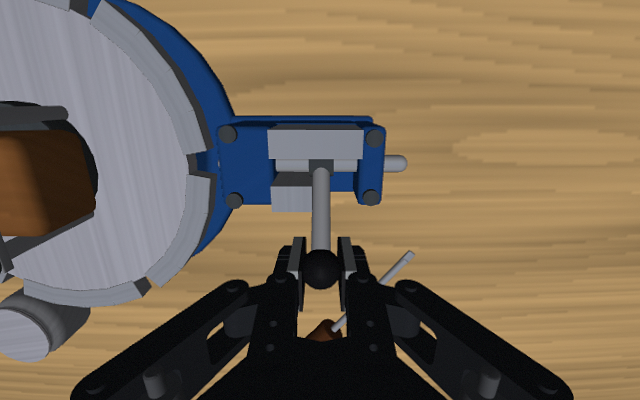

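The force halved, so the catch is carrying the load. Opening the jaws and backing up.

Call:
jog_arm:
  motion:
    - [0.1,[0,0,-0.002],[0,0,0]]
    - [0.1,[0,0,0],[0,0,0]]
    - [0.5,[0,0,0],[0,0,0]]
    - [0.6,[0,0,0],[0,0,0]]
    - [0.6,[0,0,0],[0,0,0]]
    - [0.6,[0,0,0],[0,0,0]]
    - [0.6,[0,-0.02,0],[0,0,0]]
    - [0.6,[0,-0.03,0],[0,0,0]]
    - [0.6,[0,-0.03,0],[0,0,0]]
    - [0.6,[0,0,0],[0,0,0]]

```text
clock: 7.62
tcp_pos: [0.6365, 0.2314, 0.1731]
orientation: [-1.566, 0.003, -0.017]
contact_force: [1.3, -0.1, 0.6]
grip_width: 0.0517
```

Run:
```python
from h import *
delta(.585+.047,.2315,.088);grab('wrist','w8')
```

```text
t 7.6167 tcp [0.6365 0.2314 0.1731] az 89.27 ydir [ 0.009  0.004 -1.   ] F [ 1.3 -0.1  0.6] w 0.0517 j [-0.53  0.55  0.13  1.63 -0.08  0.95  1.18]
shift [-0.0053  0.0851 -0.0004]
```

View pics/w8.png

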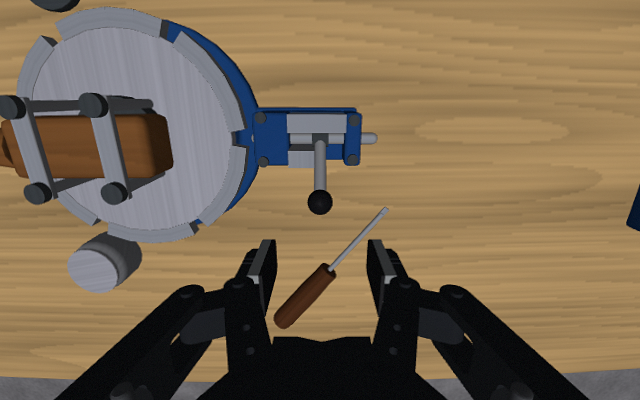

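The handle stays parked over the catch, with the ball at (320,203) and the plunger rod out on the right at (370,138). Next I'll raise the tool, turn the jaws, and go to the neck.

Call:
jog_arm:
  motion:
    - [1,[0,-0.02,0],[0,0,0]]
    - [1,[0,-0.02,0],[0,0,0]]
    - [1,[0,0,0],[0,6.9,0]]
    - [1,[0,0,0],[0,6.9,0]]
    - [1,[0,0,0],[0,6.9,0]]
    - [1,[0,0,0],[0,6.9,0]]
    - [1,[0,0,0],[0,6.9,0]]
    - [1,[0,0,0],[0,6.9,0]]
    - [1,[0,0,0],[0,6.9,0]]
    - [1,[0,0,0],[0,6.9,0]]

```text
clock: 8.5
tcp_pos: [0.6325, 0.23, 0.2053]
orientation: [-1.433, 0.766, -0.765]
contact_force: [-0.1, -0.1, 0.2]
grip_width: 0.0857
```

Call:
jog_arm:
  motion:
    - [1,[0,0,0],[0,6.9,0]]
    - [1,[0,0,0],[0,6.9,0]]
    - [1,[0,0,0],[0,6.9,0]]
    - [1,[0,0,0],[0,6.9,0]]
    - [1,[0,0,0],[0,6.9,0]]
    - [1,[0,0,0],[0,0,0]]

```text
clock: 9.0
tcp_pos: [0.6324, 0.2303, 0.2053]
orientation: [-1.206, 1.218, -1.217]
contact_force: [-0.7, 0.3, 0.1]
grip_width: 0.0853
```

Run:
```python
from h import *
delta(.581,-.052,.2)
```

```text
t 9.0 tcp [0.6324 0.2303 0.2053] az -0.63 ydir [-0.002 -0.001 -1.   ] F [-0.7  0.3  0.1] w 0.0853 j [-0.79  0.56  0.51  1.63 -0.3   1.04 -0.2 ]
shift [ 0.2828  0.0057 -0.0483]
```

Call:
jog_arm:
  motion:
    - [1,[0.03,0,-0.005],[0,0,0]]
    - [1,[0.03,0,-0.005],[0,0,0]]
    - [1,[0.03,0,-0.005],[0,0,0]]
    - [1,[0.03,0,-0.005],[0,0,0]]
    - [1,[0.03,0,-0.005],[0,0,0]]
    - [1,[0.03,0,-0.005],[0,0,0]]
    - [1,[0.03,0,-0.005],[0,0,0]]
    - [1,[0.03,0,-0.005],[0,0,0]]
    - [1,[0.03,0,-0.005],[0,0,0]]
    - [1,[0.013,0,-0.003],[0,0,0]]

```text
clock: 9.83
tcp_pos: [0.5816, -0.0575, 0.2064]
orientation: [-1.207, 1.215, -1.217]
contact_force: [0.5, -0.6, 0.4]
grip_width: 0.0856
```

Call:
jog_arm:
  motion:
    - [1,[0,0,0],[0,0,0]]
    - [1,[0,0,0],[0,0,0]]

```text
clock: 10.0
tcp_pos: [0.5829, -0.0525, 0.2063]
orientation: [-1.206, 1.215, -1.213]
contact_force: [-0.8, 0.7, -0.2]
grip_width: 0.0854
```

Run:
```python
from h import *
delta(.581,-.052,.107);grab('wrist','w9')
```

```text
t 10.0 tcp [ 0.5829 -0.0525  0.2063] az -0.38 ydir [-0.     0.001 -1.   ] F [-0.8  0.7 -0.2] w 0.0854 j [-0.45  0.42  0.56  1.85 -0.27  0.95  0.23]
shift [-0.0005  0.0993 -0.0019]
```

View pics/w9.png

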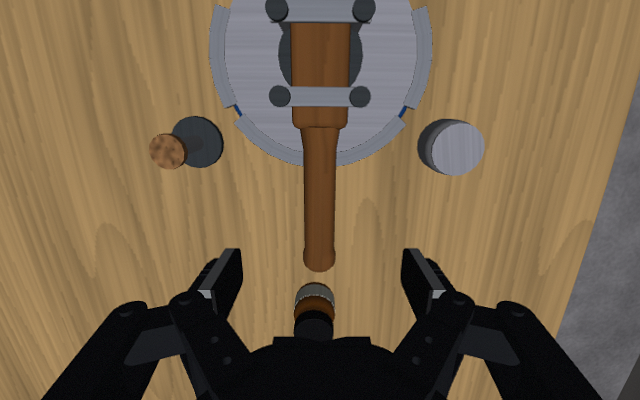

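The neck is centred between the fingers at x≈320. The cork is at (167,151), the tin at (455,148) and the jar below at (315,310). Descending.

Call:
jog_arm:
  motion:
    - [1,[0,0.025,-0.001],[0,0,0]]
    - [1,[0,0.025,-0.001],[0,0,0]]
    - [0.8,[0,0.025,0],[0,0,0]]
    - [0.6,[0,0.024,0],[0,0,0]]
    - [0.5,[0,0,0],[0,0,0]]
    - [0.3,[0,0,0],[0,0,0]]
    - [0.2,[0,0,0],[0,0,0]]
    - [0.2,[0,0,0],[0,0,0]]
  force: 20

```text
clock: 10.72
tcp_pos: [0.5817, -0.0515, 0.1085]
orientation: [-1.205, 1.213, -1.213]
contact_force: [1.2, 1.1, -5.8]
grip_width: 0.0272
```

Run:
```python
from h import *
delta(.581,-.052,.107);grab('wrist','w10')
```

```text
t 10.7167 tcp [ 0.5817 -0.0515  0.1085] az -0.33 ydir [ 0.001  0.001 -1.   ] F [ 1.2  1.1 -5.8] w 0.0272 j [-0.39  0.55  0.49  1.92 -0.36  0.76  0.3 ]
shift [ 0.0005  0.0015 -0.0007]
```

View pics/w10.png

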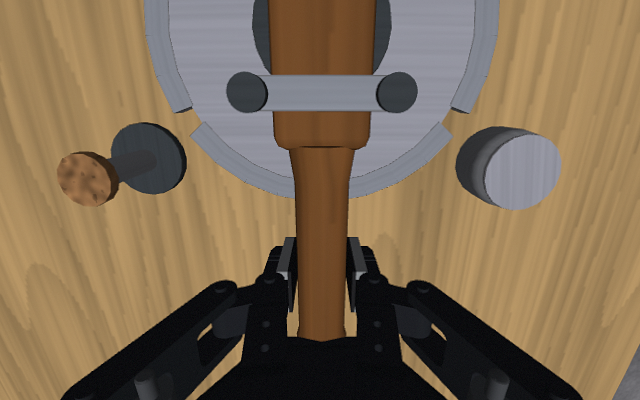

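The neck is gripped at a width of 27 mm. Starting the swing in small arc steps towards the cork, clockwise from above.

Call:
jog_arm:
  motion:
    - [0.2,[-0.0004,0,-0.0104],[0,5,0]]
    - [0.2,[-0.0004,0,-0.0104],[0,5,0]]
    - [0.2,[-0.0004,0,-0.0104],[0,5,0]]
    - [0.2,[-0.0004,0,-0.0104],[0,5,0]]
    - [0.2,[0,0,0],[0,0,0]]
    - [0.2,[0,0,0],[0,0,0]]

```text
clock: 11.27
tcp_pos: [0.541, -0.044, 0.1084]
orientation: [-1.019, 1.464, -1.464]
contact_force: [0.6, 5.4, -1.3]
grip_width: 0.027
```

Run:
```python
from h import *
a=np.radians(-90-20.5);delta(.5825+.1195*np.cos(a),.068+.1195*np.sin(a),.1085);grab('wrist','w11')
```

```text
t 11.2667 tcp [ 0.541  -0.044   0.1084] az -20.24 ydir [ 0.002  0.001 -1.   ] F [ 0.6  5.4 -1.3] w 0.027 j [-0.49  0.51  0.59  2.02 -0.42  0.73  0.01]
shift [ 0.0001 -0.0001 -0.0003]
```

View pics/w11.png

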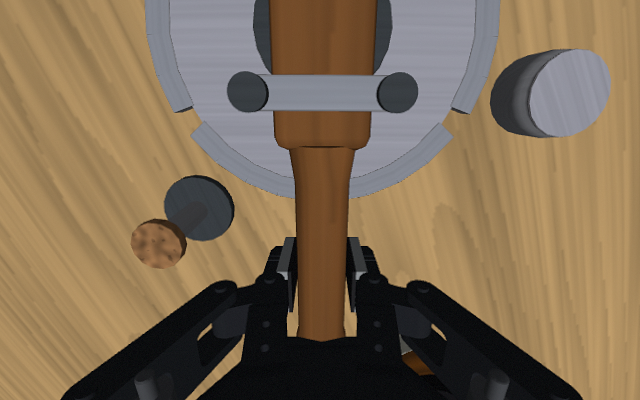

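The arc is tracking well: the tool is within 0.3 mm of the planned circle, and the cork is at (158,243) coming towards the jaws. Continuing another 40°.

Call:
jog_arm:
  motion:
    - [0.2,[-0.0004,0,-0.0104],[0,5,0]]
    - [0.2,[-0.0004,0,-0.0104],[0,5,0]]
    - [0.2,[-0.0004,0,-0.0104],[0,5,0]]
    - [0.2,[-0.0004,0,-0.0104],[0,5,0]]
    - [0.2,[-0.0004,0,-0.0104],[0,5,0]]
    - [0.2,[-0.0004,0,-0.0104],[0,5,0]]
    - [0.2,[-0.0004,0,-0.0104],[0,5,0]]
    - [0.2,[-0.0004,0,-0.0104],[0,5,0]]
    - [0.2,[0,0,0],[0,0,0]]
    - [0.2,[0,0,0],[0,0,0]]

```text
clock: 12.15
tcp_pos: [0.4795, 0.0079, 0.1083]
orientation: [-0.511, 1.928, -1.928]
contact_force: [3.5, 4.9, -0.3]
grip_width: 0.0269
```

Run:
```python
from h import *
a=np.radians(-90-60.5);delta(.5825+.1195*np.cos(a),.068+.1195*np.sin(a),.1085);grab('wrist','w12')
t=grab('top');cv2.imwrite('pics/t12.png',cv2.resize(t['image'][150:300,180:420],None,fx=3.3,fy=3.3,interpolation=cv2.INTER_CUBIC)[:,:,::-1])
```

```text
t 12.15 tcp [0.4795 0.0079 0.1083] az -60.19 ydir [ 0.003  0.001 -1.   ] F [ 3.5  4.9 -0.3] w 0.0269 j [-0.79  0.48  0.81  2.18 -0.55  0.7  -0.65]
shift [ 0.0003 -0.0002 -0.0016]
```

View pics/w12.png

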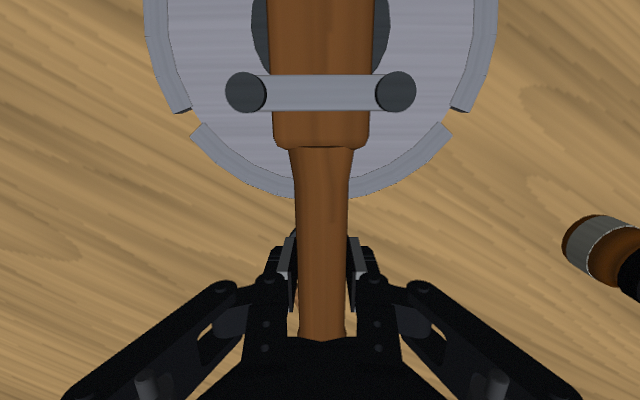

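View pics/t12.png

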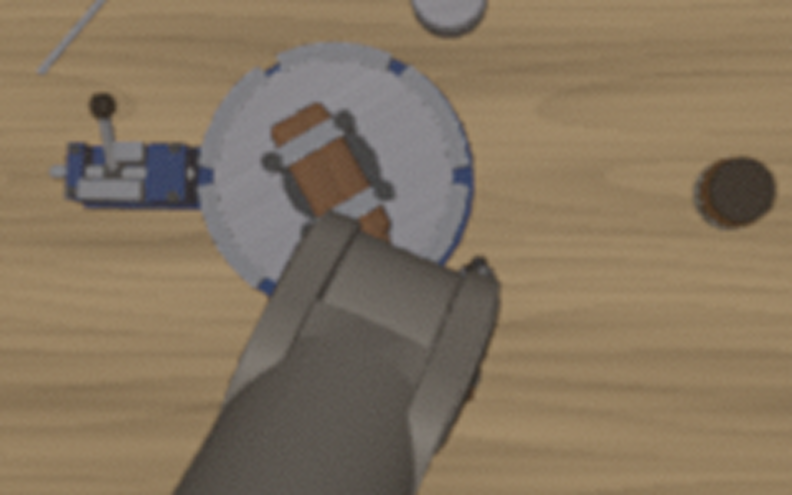

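The wrist pose says the stage has turned 59.9°, and the top view shows a rim slot facing the plunger at (205,174). The handle is still parked. Releasing the neck.

Call:
jog_arm:
  motion:
    - [0.5,[0,0,0],[0,0,0]]
    - [0.7,[0,0,0],[0,0,0]]
    - [0.8,[0,0,0],[0,0,0]]
    - [0.8,[0,-0.02,0],[0,0,0]]
    - [0.8,[0,-0.03,0],[0,0,0]]
    - [0.8,[0,-0.03,0],[0,0,0]]
    - [0.8,[0,-0.02,0],[0,0,0]]
    - [0.8,[0,0,0],[0,0,0]]

```text
clock: 12.92
tcp_pos: [0.48, 0.0062, 0.2109]
orientation: [-0.503, 1.93, -1.93]
contact_force: [1.0, 0.2, -0.8]
grip_width: 0.0682
```

Run:
```python
from h import *
delta(.633,.231,.21);grab('wrist','w13')
t=grab('top');cv2.imwrite('pics/t13.png',cv2.resize(t['image'][150:300,180:420],None,fx=3.3,fy=3.3,interpolation=cv2.INTER_CUBIC)[:,:,::-1])
```

```text
t 12.9167 tcp [0.48   0.0062 0.2109] az -60.48 ydir [ 0.006  0.001 -1.   ] F [ 1.   0.2 -0.8] w 0.0682 j [-0.98  0.31  1.01  2.1  -0.34  0.9  -0.83]
shift [-0.2439  0.0021 -0.1203]
```

View pics/w13.png

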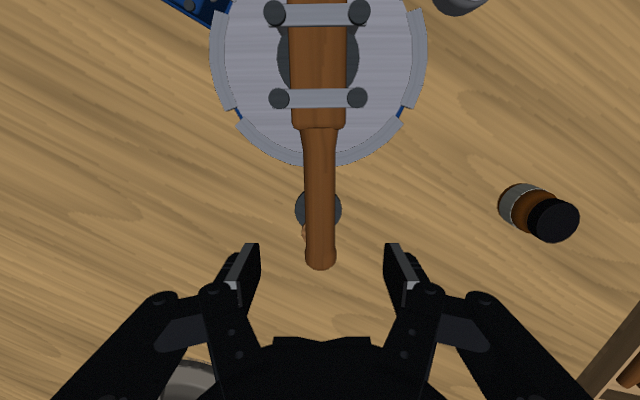

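The neck lies over the post: the foot shows either side of it at (318,208), with the cork hidden underneath. Going back to the handle with the jaws along the rod.

Call:
jog_arm:
  motion:
    - [0.8,[0,0,0],[0,6,0]]
    - [0.8,[0,0,0],[0,6,0]]
    - [0.8,[0,0,0],[0,6,0]]
    - [0.8,[0,0,0],[0,6,0]]
    - [0.8,[0,0,0],[0,6,0]]
    - [0.8,[-0.02,0,-0.03],[0,0,0]]
    - [0.8,[-0.02,0,-0.03],[0,0,0]]
    - [0.8,[-0.02,0,-0.03],[0,0,0]]
    - [0.8,[-0.02,0,-0.03],[0,0,0]]
    - [0.8,[-0.02,0,-0.03],[0,0,0]]

```text
clock: 13.85
tcp_pos: [0.5789, 0.1574, 0.2055]
orientation: [-0.005, -2.215, 2.217]
contact_force: [0.0, -0.3, 0.3]
grip_width: 0.0684
```

Call:
jog_arm:
  motion:
    - [0.8,[-0.02,0,-0.03],[0,0,0]]
    - [0.8,[-0.02,0,-0.03],[0,0,0]]
    - [0.8,[-0.013,0,-0.015],[0,0,0]]
    - [0.8,[0,0,0],[0,0,0]]
    - [0.8,[0,0,0],[0,0,0]]

```text
clock: 14.27
tcp_pos: [0.6321, 0.2309, 0.2052]
orientation: [-0.004, -2.214, 2.22]
contact_force: [-0.5, -0.9, -1.1]
grip_width: 0.0684
```

Run:
```python
from h import *
delta(.633,.230,.0865);grab('wrist','w14')
t=grab('top');cv2.imwrite('pics/t14.png',cv2.resize(t['image'][150:300,180:420],None,fx=3.3,fy=3.3,interpolation=cv2.INTER_CUBIC)[:,:,::-1])
```

```text
t 14.2667 tcp [0.6321 0.2309 0.2052] az -90.37 ydir [-0.003 -0.002 -1.   ] F [-0.5 -0.9 -1.1] w 0.0684 j [-1.05  0.71  0.96  1.64 -0.63  1.13 -1.5 ]
shift [-0.0012  0.1187  0.0006]
```

View pics/w14.png

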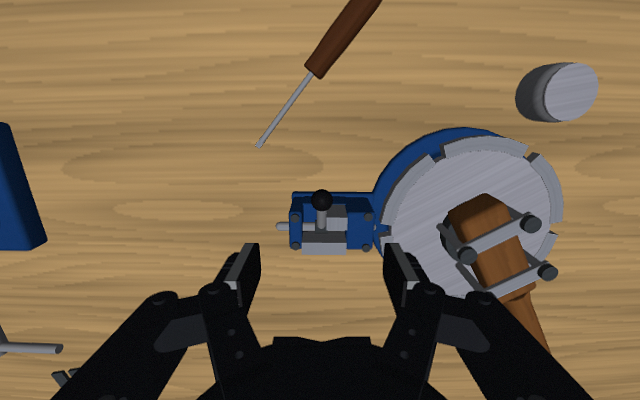

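View pics/t14.png

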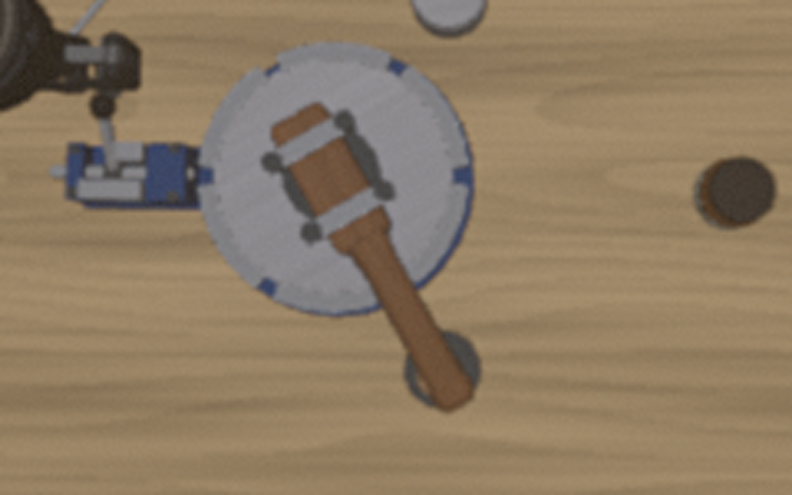

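The top view shows the neck from (375,250) to (450,400), crossing the post foot at (442,370). A slot faces the plunger at (205,174). The ball is at (321,200) in the wrist view. I'll check the stage angle in numbers.

Run:
```python
from h import *
t=grab('top');P=cloud(t)
C=np.array([.5815,.068])
for nm,d in(('top',t),('wrist',r.grab_frame('wrist'))):
    P=cloud(d);rr=np.hypot(P[...,0]-C[0],P[...,1]-C[1])
    n=(P[...,2]>.10)&(P[...,2]<.115)&(rr>.085)&(rr<.16)&(P[...,0]<.54)&(P[...,1]<.04)
    q=P[n];
    if len(q)<20: print(nm,len(q));continue
    l=cv2.fitLine(q[:,:2].astype(np.float32),2,0,.01,.01).ravel();v=l[:2]*np.sign(-l[1]);print(nm,len(q),np.degrees(np.arctan2(v[1],v[0])),'passes',l[2:], 'mean dir',np.degrees(np.arctan2(*(q.mean(0)[:2]-C)[::-1])))
d=r.grab_frame('wrist');print(onplane(d,321.,200.,.088))
```

```text
top 354 -150.00856 passes [0.47619793 0.00578823] mean dir -149.4256843894438
wrist 449 -140.43977 passes [0.4908649  0.00981184] mean dir -147.29934100125124
[0.62686764 0.22918571 0.088     ]
```

The top depth fit puts the neck at -150.0° (it started at -90.7°). That's about 59.3° of turn, well inside the slot's catch range. The wrist fit only sees part of the neck, so I'm not using it. Descending on the parked ball.

Call:
jog_arm:
  motion:
    - [0.7,[0.001,0.03,0.0006],[0,0,0]]
    - [0.7,[0,0.03,0],[0,0,0]]
    - [0.7,[0,0.03,0],[0,0,0]]
    - [0.7,[0,0.014,0],[0,0,0]]
    - [0.7,[0,0.014,0],[0,0,0]]
    - [0.7,[0,0,0],[0,0,0]]
    - [0.7,[0,0,0],[0,0,0]]

```text
clock: 15.1
tcp_pos: [0.6319, 0.2302, 0.0902]
orientation: [-0.009, -2.218, 2.218]
contact_force: [0.2, 0.2, 0.7]
grip_width: 0.0599
```

Run:
```python
from h import *
delta(.631,.230,.0865);d=grab('wrist','w15')
```

```text
t 15.1 tcp [0.6319 0.2302 0.0902] az -90.45 ydir [ 0. -0. -1.] F [0.2 0.2 0.7] w 0.0599 j [-0.99  0.82  0.85  1.72 -0.75  0.95 -1.42]
shift [0.0009 0.0037 0.0002]
```

View pics/w15.png

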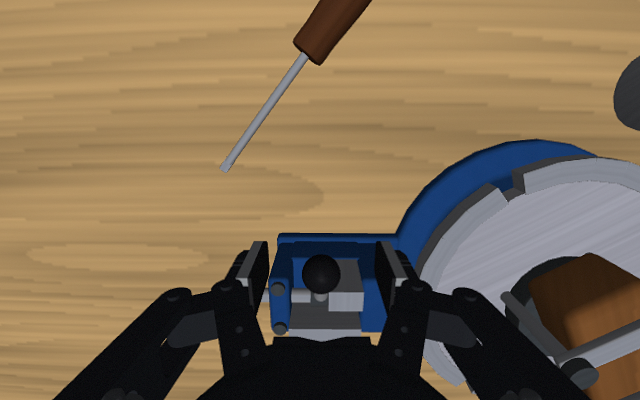

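The ball at (321,272) is centred between the pads. Gripping it.

Call:
jog_arm:
  motion:
    - [0.4,[0,0.003,0],[0,0,0]]
    - [0.1,[0,0,0],[0,0,0]]
    - [0.1,[0,0,0],[0,0,0]]
    - [0.1,[0,0,0],[0,0,0]]
    - [0.1,[0,0,0],[0,0,0]]
    - [0.1,[0,0,0],[0,0,0]]
    - [0.1,[0,0,-0.003],[0,0,0]]
    - [0.1,[0,0,-0.003],[0,0,0]]
    - [0.1,[0,0,0],[0,0,0]]
    - [0.1,[0,0,0],[0,0,0]]
  force: 30

```text
clock: 15.98
tcp_pos: [0.6323, 0.2324, 0.087]
orientation: [-0.013, -2.211, 2.223]
contact_force: [1.7, -9.1, 0.6]
grip_width: 0.0178
```

Run:
```python
from h import *
delta(.631,.233,.0865)
```

```text
t 15.9833 tcp [0.6323 0.2324 0.087 ] az -90.59 ydir [ 0.001 -0.005 -1.   ] F [ 1.7 -9.1  0.6] w 0.0178 j [-1.    0.83  0.85  1.72 -0.75  0.95 -1.43]
shift [ 0.0013  0.0005 -0.0006]
```

The full spring force of 9 N is on the tool, so the handle is off the catch. Now the reverse arc back to upright.

Call:
jog_arm:
  motion:
    - [0.1,[0.004,-0.0045,0],[0,0,0]]
    - [0.1,[0.0044,-0.0041,0],[0,0,0]]
    - [0.1,[0.0048,-0.0036,0],[0,0,0]]
    - [0.1,[0.0051,-0.0031,0],[0,0,0]]
    - [0.1,[0.0054,-0.0026,0],[0,0,0]]
    - [0.1,[0.0056,-0.0021,0],[0,0,0]]
    - [0.1,[0.0058,-0.0015,0],[0,0,0]]
    - [0.1,[0.0059,-0.0009,0],[0,0,0]]
    - [0.1,[0.006,-0.0003,0],[0,0,0]]
    - [0.1,[0,0,0],[0,0,0]]

```text
clock: 16.82
tcp_pos: [0.5841, 0.2328, 0.1095]
orientation: [-0.012, -2.211, 2.221]
contact_force: [1.0, -9.0, -1.3]
grip_width: 0.0179
```

Run:
```python
from h import *
delta(.585,.233,.1106);grab('wrist','w16')
```

```text
t 16.8167 tcp [0.5841 0.2328 0.1095] az -90.61 ydir [ 0.    -0.005 -1.   ] F [ 1.  -9.  -1.3] w 0.0179 j [-1.08  0.75  0.89  1.82 -0.72  0.93 -1.45]
shift [-0.0009 -0.0011 -0.0002]
```

View pics/w16.png

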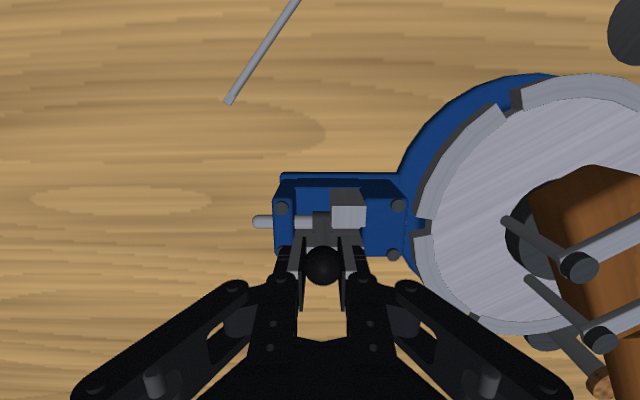

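The handle is upright with the ball at (322,266), and the slot lies opposite the rod at (422,228). I'll guide the plunger in.

Call:
jog_arm:
  motion:
    - [0.1,[0,0,0.004],[0,0,0]]
    - [0.1,[0,0,0.004],[0,0,0]]
    - [0.1,[0,0,0.004],[0,0,0]]
    - [0.1,[0,0,0.003],[0,0,0]]
    - [0.1,[0,0,0],[0,0,0]]
    - [0.1,[0,0,0],[0,0,0]]

```text
clock: 17.37
tcp_pos: [0.5847, 0.2188, 0.1094]
orientation: [-0.012, -2.213, 2.22]
contact_force: [1.5, -5.9, -0.2]
grip_width: 0.0177
```

Run:
```python
from h import *
delta(.585,.2175,.1106)
```

```text
t 17.3667 tcp [0.5847 0.2188 0.1094] az -90.59 ydir [ 0.001 -0.003 -1.   ] F [ 1.5 -5.9 -0.2] w 0.0177 j [-1.07  0.74  0.89  1.84 -0.72  0.92 -1.42]
shift [-0.0003 -0.0012  0.0013]
```

The handle is within about 1.5 mm of home and the force is at the spring's near-home value, so the plunger is in the slot. Opening and retreating upward.

Call:
jog_arm:
  motion:
    - [0.6,[0,0,0],[0,0,0]]
    - [0.8,[0,0,0],[0,0,0]]
    - [0.8,[0,0,0],[0,0,0]]
    - [0.8,[0,0,0],[0,0,0]]
    - [0.8,[0,-0.03,0],[0,0,0]]
    - [0.8,[0,-0.03,0],[0,0,0]]
    - [0.8,[0,-0.03,0],[0,0,0]]
    - [0.8,[0,-0.03,0],[0,0,0]]
    - [0.8,[0,0,0],[0,0,0]]
    - [0.8,[0,0,0],[0,0,0]]

```text
clock: 18.2
tcp_pos: [0.5852, 0.2225, 0.2309]
orientation: [-0.01, -2.222, 2.217]
contact_force: [-0.6, -0.6, -0.7]
grip_width: 0.0685
```

Call:
jog_arm:
  motion:
    - [0.8,[-0.03,0,-0.02],[0,0,0]]
    - [0.8,[-0.03,0,-0.02],[0,0,0]]
    - [0.8,[-0.03,0,-0.02],[0,0,0]]
    - [0.8,[0,0,0],[0,0,0]]
    - [0.8,[0,0,0],[0,0,0]]

```text
clock: 18.62
tcp_pos: [0.6749, 0.2824, 0.2264]
orientation: [-0.003, -2.216, 2.219]
contact_force: [0.2, -0.9, -0.3]
grip_width: 0.0688
```

Run:
```python
from h import *
delta(.585,.2175,.1106);grab('wrist','w17')
t=grab('top');cv2.imwrite('pics/t17.png',cv2.resize(t['image'][150:300,180:420],None,fx=3.3,fy=3.3,interpolation=cv2.INTER_CUBIC)[:,:,::-1])
C=np.array([.5815,.068]);P=cloud(t);rr=np.hypot(P[...,0]-C[0],P[...,1]-C[1])
n=(P[...,2]>.10)&(P[...,2]<.115)&(rr>.085)&(rr<.16)&(P[...,0]<.54)&(P[...,1]<.04)
q=P[n];l=cv2.fitLine(q[:,:2].astype(np.float32),2,0,.01,.01).ravel();v=l[:2]*np.sign(-l[1])
print(len(q),np.degrees(np.arctan2(v[1],v[0])))
c=np.array([.4377,-.0125])-l[2:];print('cork offset from neck line',c[0]*v[1]-c[1]*v[0])
a,_=dark(t,213,199,6,50);print('ball',a)
```

```text
t 18.6167 tcp [0.6749 0.2824 0.2264] az -90.3 ydir [-0.003 -0.002 -1.   ] F [ 0.2 -0.9 -0.3] w 0.0688 j [-1.03  0.78  0.95  1.46 -0.65  1.24 -1.57]
shift [0.0893 0.1162 0.0652]
355 -150.07426
cork offset from neck line 0.0034664676405031965
ball (array([213.85, 198.25]), array([ 4,  2,  6,  7, 20], dtype=int32))
```

View pics/w17.png

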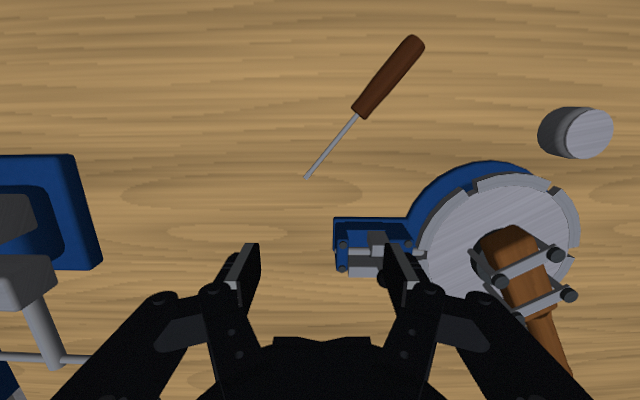

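View pics/t17.png

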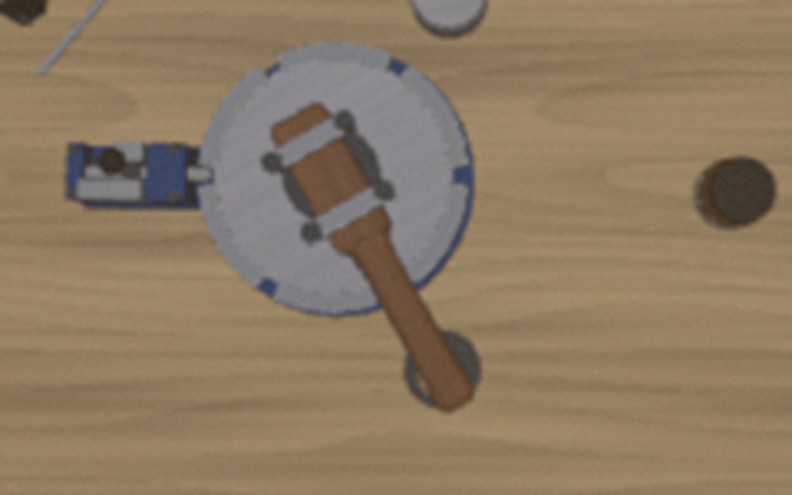

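The plunger tip is in the slot at (208,175), as at the start. The ball is at (213.9,198.3) against (213.6,199.7) at the start, so the plunger is home and the handle upright to about 0.06 rad. The neck is over the post, and the tin, jar and screwdriver look unmoved. Handing in.

Run:
```python
from h import *
print(r.hand_in()); print(r.get_obs()['clock'])
```

```text
the job is handed in; nothing more can be done
None
the job is handed in; nothing more can be done
```

The job is done and handed in after about 19 s of the 56 s allowed; the hand-in gives no verdict. I gripped the ball and pulled the plunger out about 17 mm, then laid the handle over onto the catch. I gripped the neck and swung the stage one slot clockwise onto the rest post. Then I brought the handle back upright and guided the plunger into the slot before letting go.

**Last checks:**
- **Neck:** it points at -150.1°, having started at -90.7°. The cork centre as first measured is about 3.5 mm from the neck's middle line, against the 10 mm limit. The camera calibration is only good to about 2 mm.
- **Plunger:** the ball is back within 0.3 px of its starting place along the rod, and the tip shows in the slot, so I take it as home.
- **Handle:** upright to about 0.06 rad, against the 0.2 limit.
- **Robot and bystanders:** the arm is clear of everything with no contact force. The tin, jar and screwdriver look unmoved in the pictures; I did not measure them.

**Checks that disagreed:** one neck-angle fit from the wrist camera, before the plunger was released, gave -140°. It saw only part of the neck, so I discarded it in favour of the top view. The scene camera placed the cork and neck 3 to 6 mm farther out in x than the top camera did.

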